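# Roll the primer tin along to the pegs

## Task

Roll the primer tin that lies on its side along the felt-covered board, by pushing on its top, until it stops centred between the two square pegs, lying straight across the board so that each end faces a peg. Make it roll rather than skid, touch only its upper half, do not lift it, leave it at rest, and leave the pots, jars, brush and upright tin where they are.

Things in the scene. Friction and masses are not known exactly. Their poses are not given: they have to be found in the camera images.
- tin: closed primer tin lying on its side across the board: metal cylinder with paper band, 100 mm diameter, 110 mm long, 0.4 to 0.85 kg. Origin at its centre, 62 mm above the table (its top at 112 mm); x axis = the cylinder's axis, across the board at the start. Rolls freely without slipping, with slight rolling resistance: let go at 0.1 m/s it rolls on some 20 to 30 mm; stays where left
- pegs: two upright square wooden pegs, fixed on either side of the board, facing each other: each 30 x 30 mm, 60 mm high, inner faces 148 mm apart, so the tin passes with 19 mm to spare at each end. Origin midway between them at table height; x axis from peg to peg, y axis along the board. They stand 150 to 220 mm along the board from the tin's start, to its left or right
- board: fixed flat felt-covered board, 440 mm long (its y axis), 140 mm wide (its x axis), 12 mm thick, no rims; origin at the centre of its underside on the table
- pot_left: white-primed flowerpot standing upside down on its rim, 104 mm across, 95 mm high, beyond the left (+y) end of the board, loose; origin at the centre of its underside
- pot_right: bare terracotta flowerpot standing upside down on its rim, 104 mm across, 95 mm high, beyond the right (-y) end of the board, loose; origin at the centre of its underside
- pot_small: small white-primed flowerpot upside down, 68 mm across, 62 mm high, on the far side of the board, loose; origin at the centre of its underside
- jar_far: closed clear jar with white cap, 64 mm across, 85 mm high, on the far side of the board, loose; origin at the centre of its underside
- jar_near: closed glass jar with steel cap, 56 mm across, 70 mm high, on the robot's side of the board, loose; origin at the centre of its underside
- tin_upright: second primer tin of the same size, but standing upright, 100 mm across, 110 mm high, on the far side of the board, loose; origin at the centre of its underside
- brush: paint brush 170 mm long lying on the table on the robot's side of the board, loose; origin between its ends, its x axis along the handle
Mind the look-alikes: they are no part of the job. There is more than one size of the pegs; the job needs the middle-sized.

How it is judged:
By the outcome, as a careful person would: the job done as asked, in the order asked, and still so for the second after the job is handed in, with the robot touching nothing.
It also fails if it takes over 58 s, if anything falls off the work surface, if the arm or the gripper's body presses on something with over 40 N, if the wrist force passes 120 N, or if a joint passes its speed limit or range.

## Robot

A 7-joint arm with a two-finger parallel gripper is mounted at the origin on the work surface. World frame = base frame: x ahead of the robot, y to its left, z up, the work surface at z = 0. Lengths are in m, angles in rad, forces in N, time in s.
With the tool pointing down it reaches from about 0.425 to 0.825 m from the base axis. Payload 3.6 kg.
Tool frame: the origin (TCP) lies between the finger pads; the fingertips stand 25 mm ahead of it and the grasp point (between the pads) lies 6 mm ahead of it; z points along the fingers, y is the direction in which the jaws open and shut (so a half turn about z gives the same grasp; the last joint's range is limited). The gripper opens to 85 mm and grips with 20 to 120 N. Pads are 22 mm wide; open, the fingers measure 114 mm over their backs; the gripper's body (76 mm by 85 mm) begins 54 mm behind the grasp point. The pads swing forward as they close: fully open they stand 13 mm farther back than shut.
Start: joints at [-1.246, 0.615, -0.013, 1.423, 0.008, 1.103, -0.04], TCP at [0.224, 0.61, 0.235] pointing down, gripper open.
Joint ranges: [-3.12, 3.12], [-0.3, 2.06], [-1.34, 1.32], [0.26, 2.42], [-1.36, 4.5], [0.01, 1.98], [-2.84, 2.84]. Speed limits (rad/s): [2.79, 2.79, 3.14, 3.14, 3.14, 3.14, 3.14].

## Interface

Orientations are given as a unit quaternion [x, y, z, w].
In Python, from workcell import arm gives the robot as it stands. Calls block until the motion is done:
- arm.reach(position, orientation): joint-space move of the TCP to a pose.
- arm.move_straight(position, rot=None, v=0.15, threshold=None): straight line of the TCP; rot=None keeps the orientation; v is the mean speed in m/s. With threshold (N) it stops when the force on the tool has changed by that much, and returns True; else False.
- arm.goto_joints(angles): joint-space move.
- arm.open_gripper() and arm.close(newtons=None): open the fingers fully, or close them until they stop; newtons is the grip in N (None keeps the last).
- arm.dwell(seconds).
- arm.inverse_kinematics(position, orientation): joint angles nearest the present ones, or None.
- arm.observe(): the state.
- arm.read_camera(name): name is "side" or "top" or "wrist"; returns (picture, depth): 420x560x3 uint8, red, green, blue; 420x560 float32, m along the optical axis (not along the pixel's ray), 0 where there is no reading.
- arm.camera_params(name): a dict with "mtx" (3x3 intrinsics, pixels), "k1" (the pictures are not rectified: a ray, as slopes to the right and down, at radius r is drawn at 1 + k1 r^2 times it, then the intrinsics apply), "pose" (4x4, takes a point from camera to world coordinates); the wrist camera has in their place "T_tool_cam" (4x4, takes a point from camera to tool coordinates, whose origin is the TCP and whose axes are the flange's). Camera axes: x right, y down, z forward; pixel columns grow to the right and rows downward; lengths in m; the calibration is good to about 2 mm. A picture is of the moment at which its call begins: read the wrist's pose just before it. camera_params takes no time and is no camera call.
A pose or a line that the arm cannot do raises arm.PlanningError and nothing moves.
- arm.finish_job(): hands the job in, once; it reports no verdict.
The state is a dict: "time_s": time; "joints": joint angles; "joint_velocities": joint speeds; "tau": joint torques, N m; "eef_pos": TCP position; "eef_rot": TCP orientation; "ft_force": force on the tool from outside, world axes, zero at the start; "ft_torque": the same for the moment, N m; "opening": opening from 0.0 (shut) to 1.0 (fully open).
Only numpy, scipy, OpenCV 4.12 (cv2) and the standard library are available. Lean on these libraries where they do the work, as an engineer would, in place of code of your own. Each camera call takes 0.05 s, during which the arm holds its last target.

## Working session

There is one attempt and no reset: what is moved stays moved. The work goes in short steps, each a Python script; the robot and the scene stay as the last script left them, time stands still between calls to the robot, and variables do not carry over. Pictures are saved under pics/ and viewed, and the job is handed in when it is done.

```bash
ls; mkdir -p pics; python3 - <<'E'
from workcell import arm
import cv2,numpy as np
for n in("top","side"):
    im,d=arm.read_camera(n); cv2.imwrite(f"pics/{n}0.png",im[...,::-1]); np.savez(f"{n}0.npz",im=im,d=d)
    p=arm.camera_params(n); print(n,{k:np.round(v,4).tolist() for k,v in p.items()})
s=arm.observe(); print(s)
E
```

```text
pics
top {'mtx': [[391.4535, 0.0, 284.422], [0.0, 391.4535, 218.0266], [0.0, 0.0, 1.0]], 'k1': -0.0994, 'pose': [[0.007, -0.9959, 0.0897, 0.4131], [-0.9998, -0.0088, -0.0195, 0.0042], [0.0202, -0.0895, -0.9958, 1.1675], [0.0, 0.0, 0.0, 1.0]]}
side {'mtx': [[390.5451, 0.0, 280.159], [0.0, 390.5451, 208.6176], [0.0, 0.0, 1.0]], 'k1': -0.0327, 'pose': [[0.9746, -0.1229, 0.187, 0.2915], [-0.2238, -0.5279, 0.8193, -0.9349], [-0.0019, -0.8404, -0.542, 0.6839], [0.0, 0.0, 0.0, 1.0]]}
{'time_s': 0.1, 'joints': array([-1.24550639,  0.61577629, -0.01262594,  1.42469994,  0.00813871,
        1.10340063, -0.04040307]), 'joint_velocities': array([ 0.0011398 , -0.00314035, -0.00094629, -0.00399703,  0.00234916,
        0.00063126,  0.00010894]), 'tau': array([ 1.25274168e-03, -4.70385218e+01,  2.60309950e-01, -1.71570647e+01,
        1.01410132e-02,  5.89177507e-03, -1.34611707e-05]), 'eef_pos': array([0.22374307, 0.60957814, 0.23449678]), 'eef_rot': array([ 1.74946282e-01,  9.84577347e-01, -1.10397621e-03, -1.68087894e-04]), 'ft_force': array([ 2.18762104e-01,  1.12817338e-04, -5.71479248e-01]), 'ft_torque': array([-0.04760349, -0.00777171, -0.00797903]), 'opening': 0.9987174221046794}
```

View pics/top0.png

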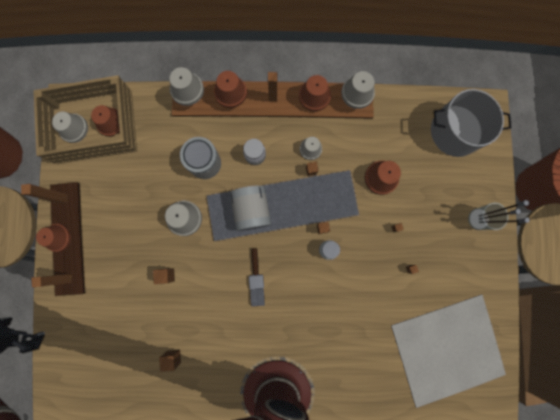

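View pics/side0.png

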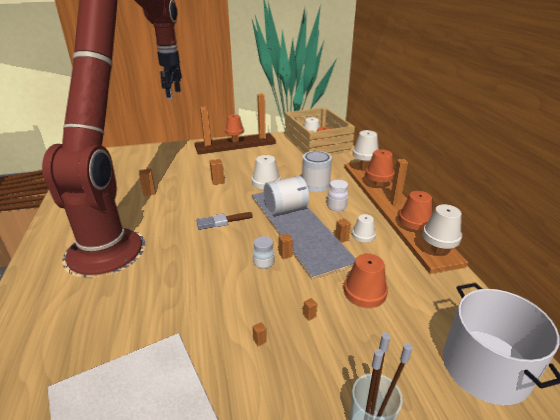

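The top view shows the tin at about (251,207) on the grey board. The middle-sized pegs flank the board at about (312,169) and (323,228), to the tin's right (-y). Next I'll measure them.

```bash
cat > h.py <<'E'
import numpy as np,cv2
from workcell import arm
def ray(n,uv,p=None):
    p=p or arm.camera_params(n); K=np.array(p["mtx"]);k=p["k1"];T=np.array(p["pose"])
    uv=np.atleast_2d(uv).astype(float)
    x=cv2.undistortPoints(uv.reshape(-1,1,2),K,np.array([k,0,0,0,0.])).reshape(-1,2)
    return T[:3,3],np.c_[x,np.ones(len(x))]@T[:3,:3].T
def onz(n,uv,z):
    o,d=ray(n,uv); return o+d*((z-o[2])/d[:,2])[:,None]
def cloud(n,d):
    H,W=d.shape; u,v=np.meshgrid(np.arange(W),np.arange(H))
    o,r=ray(n,np.c_[u.ravel(),v.ravel()]); P=(o+r*d.ravel()[:,None]).reshape(H,W,3); P[d==0]=np.nan; return P
E
cat > meas.py <<'E'
from h import *
def tin(P,lo=0.075,c=None,R=0.11):
    pass
E
python3 - <<'E'
from h import *
for n in("top","side"):
    z=np.load(n+"0.npz"); im,d=z["im"],z["d"]; P=cloud(n,d)
    hsv=cv2.cvtColor(im,cv2.COLOR_RGB2HSV)
    if n=="top":
        m=((hsv[...,1]<70)&(hsv[...,2]<130)).astype(np.uint8); 
        m[:150]=0;m[260:]=0;m[:,:190]=0;m[:,370:]=0
        # pegs
        for (c,r) in ((312,169),(323,228)):
            print(n,"peg z's",np.round(P[r-8:r+9:2,c-8:c+9:2,2],3).tolist()[3:6])
    # points on objects above board in region
    Q=P.reshape(-1,3); C=im.reshape(-1,3)
    ok=(Q[:,0]>.3)&(Q[:,0]<.62)&(Q[:,1]>-.3)&(Q[:,1]<.25)&(Q[:,2]>.02)&(Q[:,2]<.15)
    mm=ok.reshape(d.shape).astype(np.uint8)
    k,l,st,ce=cv2.connectedComponentsWithStats(mm)
    for i in range(1,k):
        if st[i,4]>15:
            q=P[l==i]; print(n,i,st[i],np.round(ce[i]),"min",np.round(q.min(0),3),"max",np.round(q.max(0),3))
b=cv2.resize(cv2.imread("pics/top0.png")[150:250,190:370],None,fx=4,fy=4,interpolation=cv2.INTER_CUBIC);cv2.imwrite("pics/c.png",b)
E
```

```text
top peg z's [[0.001, 0.03, 0.057, 0.061, 0.062, 0.061, 0.056, -0.005, -0.005], [0.0, 0.021, 0.062, 0.058, 0.053, 0.059, 0.06, 0.06, 0.0], [-0.004, 0.011, 0.059, 0.059, 0.062, 0.058, 0.057, 0.059, 0.001]]
top peg z's [[-0.0, 0.025, 0.057, 0.06, 0.059, 0.06, 0.063, 0.059, -0.003], [nan, 0.012, 0.063, 0.062, 0.061, 0.059, 0.054, 0.06, 0.002], [-0.0, 0.007, 0.052, 0.062, 0.061, 0.06, 0.056, 0.058, -0.003]]
top 1 [368 180  18  14 141] [377. 186.] min [ 0.593 -0.3    0.02 ] max [ 0.62  -0.268  0.097]
top 2 [ 230  186   41   46 1484] [250. 208.] min [0.475 0.023 0.021] max [0.602 0.137 0.116]
top 3 [188 205  13  26 205] [194. 217.] min [0.479 0.23  0.02 ] max [0.553 0.25  0.098]
top 4 [317 222  14  13 130] [323. 228.] min [ 0.47  -0.148  0.021] max [ 0.503 -0.113  0.063]
top 5 [320 240  20  19 309] [329. 249.] min [ 0.4   -0.171  0.02 ] max [ 0.452 -0.121  0.075]
top 16 [249 276  14  10  26] [256. 281.] min [0.321 0.046 0.02 ] max [0.347 0.083 0.024]
side 2 [ 256  162   53   52 1607] [283. 191.] min [0.475 0.018 0.02 ] max [0.604 0.25  0.114]
side 7 [214 215   7   7  21] [217. 218.] min [0.314 0.042 0.02 ] max [0.33  0.077 0.023]
side 8 [219 214   9   6  28] [223. 216.] min [0.33 0.05 0.02] max [0.353 0.081 0.023]
side 11 [279 233  14  21 239] [285. 243.] min [ 0.473 -0.15   0.02 ] max [ 0.506 -0.114  0.063]
side 12 [253 236  22  28 509] [263. 250.] min [ 0.397 -0.178  0.02 ] max [ 0.453 -0.121  0.073]
side 15 [345 268   8  17  32] [348. 277.] min [ 0.596 -0.299  0.021] max [ 0.615 -0.27   0.069]
```

View pics/c.png

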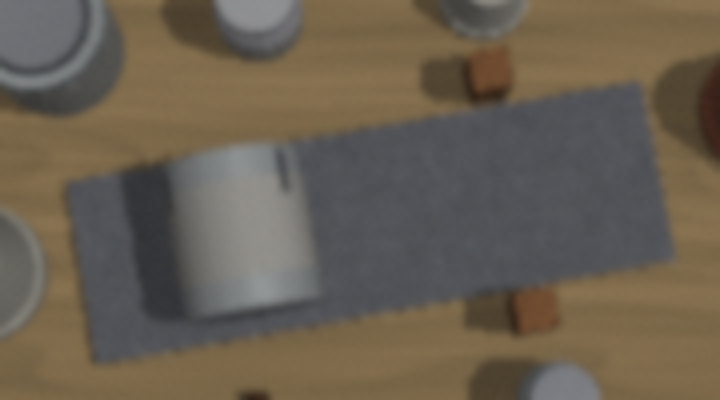

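```bash
cat >> h.py <<'E'
from scipy.optimize import least_squares
def pegs(n,im,P):
    hsv=cv2.cvtColor(im,cv2.COLOR_RGB2HSV)
    z=P[...,2]; out=[]
    m=((z>.048)&(z<.072)&(P[...,0]>.45)&(P[...,0]<.68)&(P[...,1]>-.18)&(P[...,1]<-.06)&(hsv[...,1]>110)&((hsv[...,0]<14)|(hsv[...,0]>172))).astype(np.uint8)
    k,l,st,ce=cv2.connectedComponentsWithStats(m)
    for i in range(1,k):
        if st[i,4]>25:
            p=onz(n,ce[i],.06)[0] if n=="top" else np.nanmedian(P[l==i],0)
            out.append((p,st[i]))
    return out
def tinpts(P,c,n):
    Q=P.reshape(-1,3); Q=Q[~np.isnan(Q[:,0])]
    return Q[(np.abs(Q[:,0]-c[0])<.085)&(np.abs(Q[:,1]-c[1])<.075)&(Q[:,2]>.06)&(Q[:,2]<.13)]
def fittin(Q,a0,c):
    # a: yaw of cylinder axis from +x ; returns centre, yaw
    def f(p):
        a,s=p[0],p[1]; t=np.array([np.cos(a),np.sin(a)]); nn=np.array([-t[1],t[0]])
        D=(Q[:,:2]-c)@nn-s
        e=np.hypot(D,Q[:,2]-.062+p[2])-.05
        return e
    r=least_squares(f,[a0,0,0],loss="soft_l1",f_scale=.003); a,s,dz=r.x
    t=np.array([np.cos(a),np.sin(a)]);nn=np.array([-t[1],t[0]])
    e=np.abs(r.fun)<.006; L=((Q[e,:2]-c)@t); lo,hi=np.percentile(L,[1,99])
    return np.array(c)+s*nn+(lo+hi)/2*t,a,dz,hi-lo,np.sqrt(np.mean(r.fun**2))
E
python3 - <<'E'
from h import *
cc=np.array([[67,185],[640,83],[673,257],[97,361]]); uv=[190,150]+(cc+.5)/4-.5
B=onz("top",uv,.012); print(np.round(B,4)); 
print("len",np.linalg.norm(B[0]-B[1]),np.linalg.norm(B[3]-B[2]),"w",np.linalg.norm(B[0]-B[3]),np.linalg.norm(B[1]-B[2]),"c",B.mean(0))
v=(B[0]-B[1])+(B[3]-B[2]); print("board yaw (y axis from +y)",np.arctan2(-v[0],v[1]))
for n in("top","side"):
    z=np.load(n+"0.npz"); im,d=z["im"],z["d"]; P=cloud(n,d)
    for q in pegs(n,im,P): print(n,q)
    Q=tinpts(P,(.54,.08),n); print(n,len(Q),fittin(Q,.17,np.array([.54,.08])))
E
```

```text
[[ 0.5814  0.2148  0.012 ]
 [ 0.6635 -0.2143  0.012 ]
 [ 0.5316 -0.2379  0.012 ]
 [ 0.4507  0.1893  0.012 ]]
len 0.4368554553097638 0.4347686129682764 w 0.1332227161226029 0.13393972378927674 c [ 0.55680653 -0.0120335   0.012     ]
board yaw (y axis from +y) 0.18808553920166748
top (array([ 0.65830351, -0.09512696,  0.06      ]), array([307, 163,  11,  11,  83], dtype=int32))
top (array([ 0.48761003, -0.12711864,  0.06      ]), array([318, 222,  11,  11,  81], dtype=int32))
top 1455 (array([0.53786618, 0.0804722 ]), np.float64(0.1859814478697367), np.float64(0.0010309527329769527), np.float64(0.10918064458091217), np.float64(0.0038546887777204954))
side (array([ 0.66066276, -0.1065307 ,  0.05871369]), array([337, 219,  13,  11,  93], dtype=int32))
side (array([ 0.48750315, -0.1383525 ,  0.05920358]), array([279, 234,  14,  12, 110], dtype=int32))
side 1015 (array([0.54002339, 0.08014831]), np.float64(0.1836731597246177), np.float64(0.0006408076672888373), np.float64(0.10921377247358982), np.float64(0.00794964006684655))
```

```bash
cat >> h.py <<'E'
from scipy.spatial.transform import Rotation as Ro
YAW=.186
T=np.array([np.cos(YAW),np.sin(YAW)]); D=np.array([np.sin(YAW),-np.cos(YAW)])
def quat(flip=1):
    y=np.r_[T*flip,0]; z=np.array([0,0,-1.]); x=np.cross(y,z)
    return Ro.from_matrix(np.c_[x,y,z]).as_quat()
MID=np.array([.5730,-.1111])
def look(tag):
    for n in("top","side"):
        im,d=arm.read_camera(n); cv2.imwrite(f"pics/{n}_{tag}.png",im[...,::-1]); np.savez(f"{n}_{tag}.npz",im=im,d=d)
def st():
    s=arm.observe(); return round(s["time_s"],2),np.round(s["eef_pos"],4),np.round(s["ft_force"],2)
E
python3 - <<'E'
from h import *
c=np.array([.5385,.0803]); u=c-D*.009
for f in(1,-1):
    q=arm.inverse_kinematics(np.r_[u,.2],quat(f)); print(f,None if q is None else np.round(q,2))
E
```

```text
1 [-0.43  0.51  0.34  1.79 -0.21  0.88  0.19]
-1 [ 0.11  0.53 -0.48  1.77  0.3   0.92  2.83]
```

```bash
python3 - <<'E'
from h import *
c=np.array([.5385,.0803]); u=c-D*.009
arm.close(20)
arm.reach(np.r_[u,.20],quat(1)); print(st())
arm.move_straight(np.r_[u,.152],v=.08); print(st())
r=arm.move_straight(np.r_[u,.125],v=.02,threshold=2.); print(r,st(),arm.observe()["opening"])
arm.dwell(.2);print(st())
look("a")
E
```

```text
(3.05, array([0.5368, 0.0909, 0.1999]), array([-0.55, -0.24, -0.2 ]))
(3.8, array([0.5372, 0.0891, 0.1522]), array([ 0.25, -0.87,  0.24]))
False (5.3, array([0.5369, 0.0891, 0.1251]), array([ 0.95, -0.35,  0.69])) -0.003938893463427324
(5.5, array([0.5369, 0.0892, 0.1251]), array([0.12, 0.02, 0.92]))
```

View pics/side_a.png

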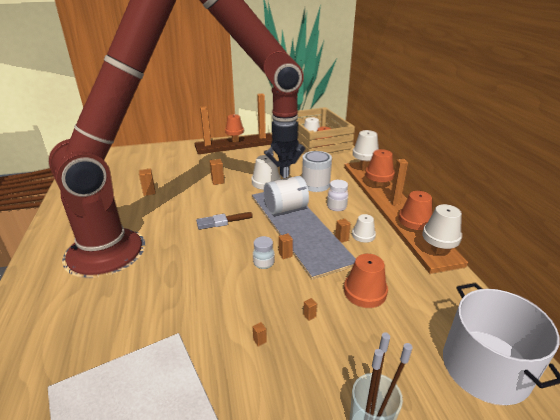

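```bash
python3 - <<'E'
import cv2
a=cv2.imread("pics/side_a.png")[120:230,230:350];cv2.imwrite("pics/ca.png",cv2.resize(a,None,fx=5,fy=5,interpolation=cv2.INTER_CUBIC))
E
```

```text
(no output)
```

View pics/ca.png

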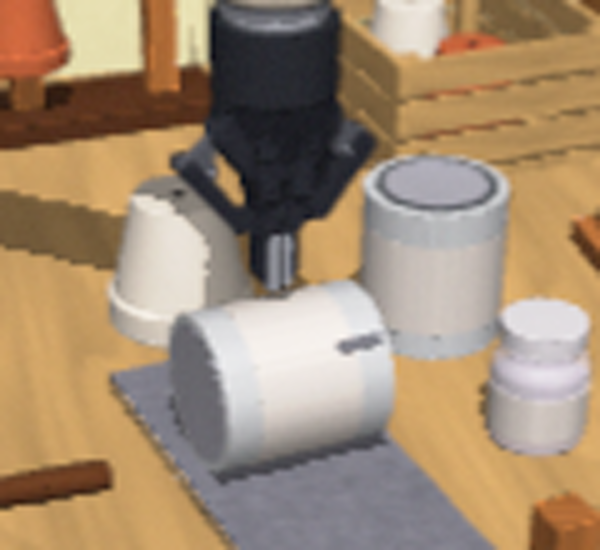

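```bash
python3 - <<'E'
from h import *
for t in("a",):
    im,d=np.load("top_a.npz")["im"],np.load("top_a.npz")["d"]
    P=cloud("side",np.load("side_a.npz")["d"])
    Q=P.reshape(-1,3); Q=Q[(np.abs(Q[:,0]-.537)<.03)&(np.abs(Q[:,1]-.089)<.03)]
    for z in np.arange(.09,.16,.01):
        q=Q[(Q[:,2]>z)&(Q[:,2]<z+.01)]; print(round(z,2),len(q),np.round(q.mean(0),3) if len(q) else "")
    Q=tinpts(P,(.54,.08),"side"); print(fittin(Q[Q[:,2]<.113],.18,np.array([.54,.08])))
E
```

```text
0.09 0 
0.1 47 [0.544 0.074 0.108]
0.11 87 [0.537 0.077 0.112]
0.12 14 [0.538 0.08  0.127]
0.13 29 [0.538 0.081 0.135]
0.14 27 [0.537 0.082 0.145]
0.15 29 [0.538 0.081 0.155]
0.16 38 [0.541 0.079 0.166]
(array([0.54013305, 0.07983459]), np.float64(0.183243746165206), np.float64(0.0009669545314416594), np.float64(0.10898906764477179), np.float64(0.00795407045515483))
```

```bash
python3 - <<'E'
from h import *
u=arm.observe()["eef_pos"][:2]
c=np.array([.5385,.0803]); u=c-D*.009
for z in np.arange(.124,.108,-.001):
    r=arm.move_straight(np.r_[u,z],v=.02,threshold=3.); print(round(z,3),r,st())
    if r or st()[2][2]>3: break
arm.dwell(.2);print(st())
E
```

```text
0.124 False (5.85, array([0.5368, 0.0891, 0.1239]), array([0.35, 0.42, 0.18]))
0.123 False (6.1, array([0.5368, 0.0891, 0.1229]), array([-0.37,  0.04, -0.71]))
0.122 False (6.35, array([0.5368, 0.0891, 0.1219]), array([ 0.2 ,  0.17, -0.73]))
0.121 False (6.6, array([0.5368, 0.0891, 0.1209]), array([-0.85, -0.  , -0.35]))
0.12 False (6.85, array([0.5368, 0.0892, 0.1199]), array([-0.99,  0.04,  0.93]))
0.119 False (7.1, array([0.5368, 0.0891, 0.1189]), array([ 0.07,  0.46, -0.79]))
0.118 False (7.35, array([0.5368, 0.0891, 0.1179]), array([-0.43, -0.41, -0.76]))
0.117 False (7.6, array([0.5368, 0.0891, 0.1169]), array([ 0.05, -0.2 ,  0.71]))
0.116 False (7.85, array([0.537 , 0.0892, 0.1163]), array([-0.07,  1.11,  1.62]))
0.115 False (8.1, array([0.5371, 0.089 , 0.1161]), array([-2.31,  0.42,  8.52]))
(8.3, array([0.5371, 0.0891, 0.1161]), array([-1.45, -1.97,  6.93]))
```

```bash
python3 - <<'E'
from h import *
look("b")
p=arm.camera_params("wrist"); im,d=arm.read_camera("wrist"); cv2.imwrite("pics/w.png",im[...,::-1])
a=cv2.imread("pics/side_b.png")[120:230,230:350];cv2.imwrite("pics/cb.png",cv2.resize(a,None,fx=5,fy=5,interpolation=cv2.INTER_CUBIC))
a=cv2.imread("pics/top_b.png")[150:250,190:370];cv2.imwrite("pics/cbt.png",cv2.resize(a,None,fx=4,fy=4,interpolation=cv2.INTER_CUBIC))
P=cloud("side",np.load("side_b.npz")["d"])
Q=tinpts(P,(.54,.08),"side"); print(fittin(Q[Q[:,2]<.113],.18,np.array([.54,.08])))
E
```

```text
(array([0.54010564, 0.07984482]), np.float64(0.18060573976549635), np.float64(0.0010211524133507195), np.float64(0.10897643414336247), np.float64(0.007961426688374497))
```

View pics/cb.png

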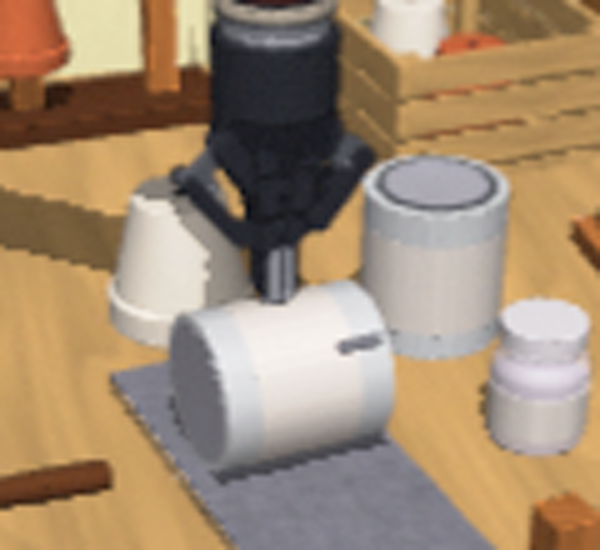

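View pics/w.png

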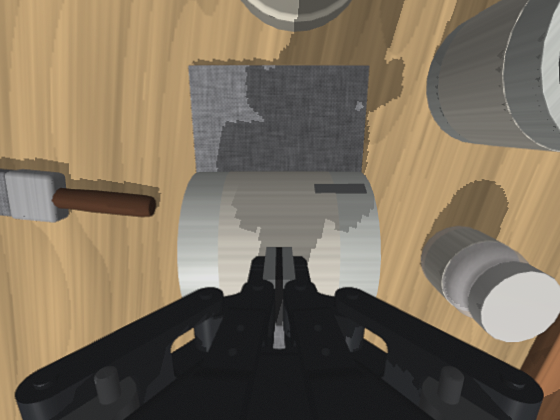

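View pics/cbt.png

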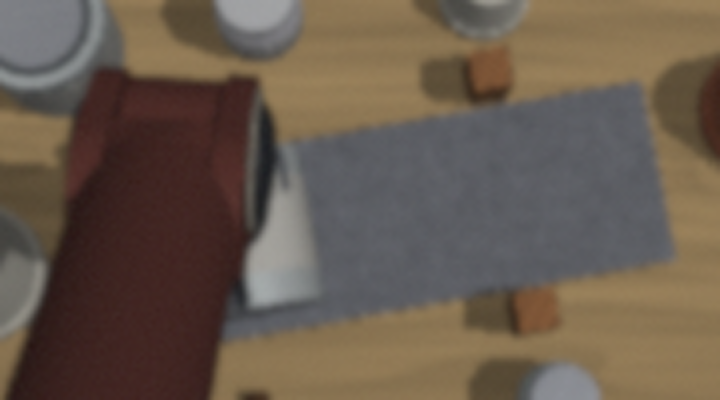

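Contact is confirmed: the tip rests on the tin's top at TCP z ≈ 0.116, with about 7 N. Stiffness is about 6 N/mm. Now the first flat rolling stroke.

```bash
cat >> h.py <<'E'
def see(tag,guess,zmax=.113):
    im,d=arm.read_camera("side"); cv2.imwrite(f"pics/side_{tag}.png",im[...,::-1])
    P=cloud("side",d); Q=tinpts(P,guess,"side"); Q=Q[Q[:,2]<zmax]
    f=fittin(Q,.186,np.array(guess)); v=MID-f[0]
    print(tag,"tin",np.round(f[0],4),"yaw %.3f dz %.4f L %.3f rms %.4f"%f[1:],"to go %.4f lateral %.4f"%(v@D,v@T)); return f
E
python3 - <<'E'
from h import *
c=np.array([.5385,.0803])
r=arm.move_straight(np.r_[c-D*.009+D*.038,.115],v=.05,threshold=20); print(r,st())
see("s1",(.543,.061))
E
python3 -c "
import cv2
a=cv2.imread('pics/side_s1.png')[120:230,230:350];cv2.imwrite('pics/cs1.png',cv2.resize(a,None,fx=5,fy=5,interpolation=cv2.INTER_CUBIC))"
```

```text
False (9.36, array([0.5443, 0.0512, 0.116 ]), array([-2.34, -0.69,  7.36]))
s1 tin [0.5438 0.0608] yaw 0.181 dz 0.0010 L 0.109 rms 0.0081 to go 0.1743 lateral -0.0031
```

View pics/cs1.png

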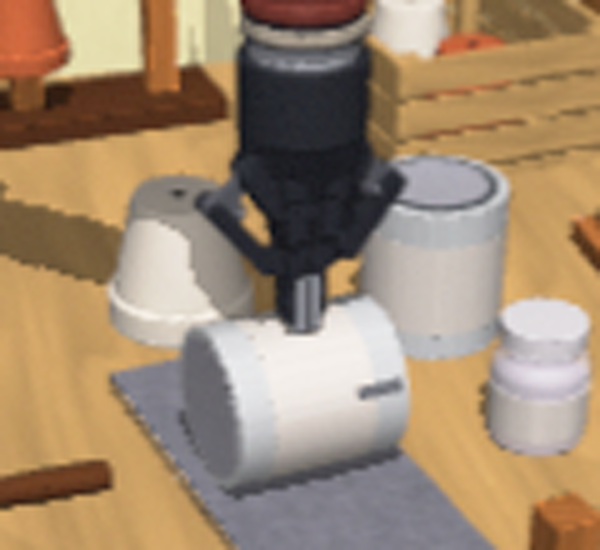

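```bash
cat >> h.py <<'E'
R=.05; W=.010; ZT=.1162; PRE=.0013
def zs(th): return ZT-R*(1-np.cos(th))
def partC(c,a0,a1,n=3):
    # c: tin centre along-line 2D at rear-edge angle a0 ; rolls to a1
    ths=np.linspace(a0,a1,n+1)[1:]
    for th in ths:
        cc=c+D*R*(th-a0); u=cc+D*(R*np.sin(th)+W)
        r=arm.move_straight(np.r_[u,zs(th)-PRE],v=.05,threshold=25); print("C",r,st())
        if r: break
    return c+D*R*(ths[-1]-a0)
def lift(c):
    p=arm.observe()["eef_pos"]; arm.move_straight(np.r_[p[:2]+D*.004,ZT+.022],v=.1)
def touch(c,a):
    # front edge contact at angle -a behind the top
    u=c-D*(R*np.sin(a)+W)
    arm.move_straight(np.r_[u,ZT+.022],v=.15); arm.move_straight(np.r_[u,zs(a)+.002],v=.08)
    r=arm.move_straight(np.r_[u,zs(a)-PRE],v=.02,threshold=8); print("touch",r,st())
def partA(c,a,n=3):
    for th in np.linspace(-a,0,n+1)[1:]:
        u=c+D*(R*(th+a)+R*np.sin(th)-W)
        r=arm.move_straight(np.r_[u,zs(th)-PRE],v=.05,threshold=25); print("A",r,st())
        if r: break
    return c+D*R*a
def partB(c,s):
    u=c+D*(2*s-W); r=arm.move_straight(np.r_[u,ZT-PRE],v=.06,threshold=25); print("B",r,st()); return c+D*s
E
python3 - <<'E'
from h import *
c=np.array([.5385,.0803])+D*.0193
a=np.radians(25)
c=partC(c,0,a); print(c)
lift(c); see("s2",c)
touch(c+0*D,a); see("s3",c)
E
```

```text
C False (9.86, array([0.547 , 0.0368, 0.115 ]), array([-1.94, -1.46,  6.56]))
C False (10.3, array([0.5495, 0.0232, 0.1131]), array([-0.71, -1.62,  6.82]))
C False (10.73, array([0.5521, 0.0097, 0.1104]), array([-0.58, -0.49,  5.31]))
[0.54610367 0.03989257]
s2 tin [0.548  0.0402] yaw 0.183 dz 0.0011 L 0.110 rms 0.0077 to go 0.1533 lateral -0.0034
touch False (12.58, array([0.5408, 0.0709, 0.111 ]), array([-0.88,  1.03,  4.83]))
s3 tin [0.5478 0.0412] yaw 0.182 dz 0.0009 L 0.110 rms 0.0079 to go 0.1544 lateral -0.0034
```

Rolling matches the model: 42 mm predicted, 41 mm measured. Next are two full strokes, with a look after each.

```bash
python3 - <<'E'
from h import *
c=np.array([.54610,.04]); a=np.radians(25)
c=c+D*0
c=partA(c,a); c=partB(c,.020); c=partC(c,0,a); print(c)
lift(c); f=see("s4",c)
# next stroke start, using model line corrected along D by the look
c=c+D*((f[0]-c)@D)
touch(c,a); f=see("s5",c); print(c)
E
```

```text
A False (13.07, array([0.5437, 0.056 , 0.1137]), array([-0.95,  0.68,  6.58]))
A False (13.51, array([0.5464, 0.0415, 0.1154]), array([-0.68,  0.93,  7.92]))
A False (13.95, array([0.5491, 0.0269, 0.1161]), array([-1.21, -1.01,  8.41]))
B False (14.77, array([ 0.5565, -0.0125,  0.1159]), array([-0.35, -0.81,  6.61]))
C False (15.21, array([ 0.559 , -0.026 ,  0.1149]), array([-0.49, -0.54,  5.28]))
C False (15.65, array([ 0.5616, -0.0394,  0.1132]), array([ 0.5 , -0.84,  5.9 ]))
C False (16.08, array([ 0.5642, -0.0529,  0.1106]), array([ 1.02, -1.63,  5.86]))
[ 0.55786765 -0.02253567]
s4 tin [ 0.5598 -0.0223] yaw 0.183 dz 0.0010 L 0.110 rms 0.0079 to go 0.0897 lateral -0.0034
touch False (17.93, array([0.5526, 0.0083, 0.111 ]), array([-0.92,  1.54,  3.35]))
s5 tin [ 0.5595 -0.0214] yaw 0.184 dz 0.0008 L 0.110 rms 0.0080 to go 0.0907 lateral -0.0033
[ 0.5578897  -0.02265283]
```

```bash
python3 - <<'E'
from h import *
a=np.radians(25)
c=np.array([.5579,-.0223])
c=partA(c,a); c=partB(c,.020); c=partC(c,0,a); print(c)
lift(c); p=arm.observe()["eef_pos"]
arm.move_straight(np.r_[p[:2]-D*.05,.26],v=.25)
# move arm back for a clear look
arm.reach(np.r_[c-D*.17,.30],quat(1)); print(st())
f=see("s6",c)
im,d=arm.read_camera("top"); cv2.imwrite("pics/top_s6.png",im[...,::-1]); np.savez("top_s6.npz",im=im,d=d)
P=cloud("top",d); Q=tinpts(P,c,"top"); f=fittin(Q[Q[:,2]<.125],.186,c); print("top",f,(MID-f[0])@D,(MID-f[0])@T)
for q in pegs("top",im,P): print(q)
E
```

```text
A False (18.42, array([ 0.5554, -0.0064,  0.1137]), array([-0.93,  1.64,  6.24]))
A False (18.86, array([ 0.5582, -0.021 ,  0.1154]), array([-0.28,  1.21,  6.8 ]))
A False (19.3, array([ 0.5609, -0.0357,  0.1162]), array([-1.54,  0.89,  8.49]))
B False (20.12, array([ 0.5683, -0.075 ,  0.116 ]), array([-0.16, -0.47,  7.14]))
C False (20.56, array([ 0.5708, -0.0884,  0.115 ]), array([-0.97, -1.56,  7.51]))
C False (21.0, array([ 0.5733, -0.1018,  0.1133]), array([-0.2 , -0.89,  6.34]))
C False (21.43, array([ 0.576 , -0.1153,  0.1107]), array([ 0.33, -0.93,  6.04]))
[ 0.56966765 -0.08483567]
(23.23, array([0.5377, 0.081 , 0.2985]), array([ 0.37, -1.  ,  0.2 ]))
s6 tin [ 0.5711 -0.0844] yaw 0.172 dz 0.0008 L 0.109 rms 0.0085 to go 0.0266 lateral -0.0031
top (array([ 0.56892867, -0.08421966]), np.float64(0.17143683850366273), np.float64(0.0008480204661583064), np.float64(0.10839260882444393), np.float64(0.004985266231810377)) 0.02716960882442068 -0.0009698574368523177
(array([ 0.65919601, -0.09565054,  0.06      ]), array([307, 163,  10,  11,  83], dtype=int32))
(array([ 0.48827706, -0.1270931 ,  0.06      ]), array([318, 222,  11,  11,  84], dtype=int32))
```

View pics/top_s6.png

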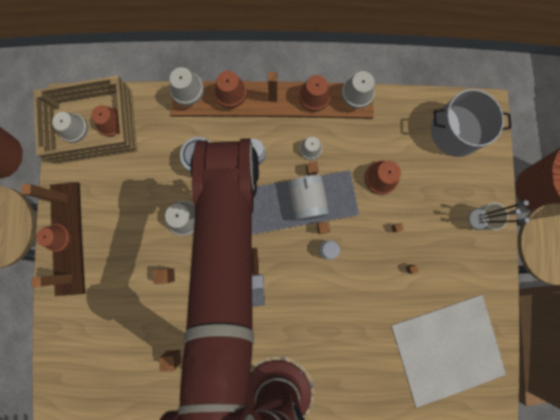

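View pics/side_s6.png

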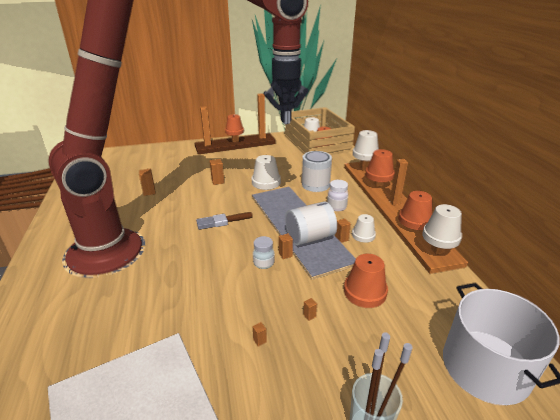

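```bash
python3 - <<'E'
from h import *
def fr(Q): v=Q[:,:2]-MID; return np.c_[v@D,v@T]
for n in("top","side"):
  for tag in ("0","a"):
    z=np.load(f"{n}{tag}.npz" if tag=="0" else f"{n}_{tag}.npz"); P=cloud(n,z["d"])
    hsv=cv2.cvtColor(z["im"],cv2.COLOR_RGB2HSV)
    m=(hsv[...,1]>110)&((hsv[...,0]<14)|(hsv[...,0]>172))
    Q=P[m&(P[...,2]>.015)&(P[...,2]<.07)]; C=np.array(fr(Q))
    for s in(1,-1):
        k=(np.abs(C[:,0])<.04)&(np.abs(C[:,1]-s*.089)<.035); q=C[k];zz=Q[k,2]
        t=q[zz>.054]
        print(n,tag,s,k.sum(),"all D pct",np.round(np.percentile(q[:,0],[2,98])*1e3,1),"T",np.round(np.percentile(q[:,1],[2,98])*1e3,1),"top D",len(t),np.round(np.percentile(t[:,0],[3,97])*1e3,1),np.round(np.mean(t,0)*1e3,1))
z=np.load("top_s6.npz"); im,d=z["im"],z["d"]
P=cloud("top",d); Q=tinpts(P,(.5695,-.0845),"top"); Q=Q[(Q[:,2]>.075)&(Q[:,2]<.125)];Q=Q[np.abs((Q[:,:2]-[.5695,-.0845])@T)<.06]
print(len(Q),fittin(Q,.186,np.array([.5695,-.0845])))
E
```

```text
top 0 1 89 all D pct [-12.2  13.2] T [ 74.8 100. ] top D 76 [-11.5  12.9] [ 0.8 87.5]
top 0 -1 84 all D pct [-12.1  12.8] T [-99.1 -73.7] top D 79 [-11.4  12.6] [  0.4 -86.8]
top a 1 91 all D pct [-12.2  12.4] T [ 74.9 100.8] top D 77 [-11.7  12.2] [ 0.6 87.6]
top a -1 89 all D pct [-11.9  14. ] T [-98.5 -73.9] top D 83 [-11.2  13.7] [  1.4 -86.5]
side 0 1 202 all D pct [-9.3 20.8] T [ 76.8 103.1] top D 73 [-8.2 19.7] [ 7.9 88.9]
side 0 -1 238 all D pct [-8.1 20.3] T [-101.5  -72.6] top D 88 [-9.3 19.4] [  7.5 -87.6]
side a 1 209 all D pct [-8.2 19.8] T [ 76.7 103.2] top D 72 [-8.  19.4] [ 7.4 89.4]
side a -1 245 all D pct [-7.8 20.9] T [-101.1  -73. ] top D 91 [-8.7 19.5] [  7.2 -87.3]
1374 (array([ 0.5688283, -0.084494 ]), np.float64(0.18678762006832694), np.float64(0.0008160775161236114), np.float64(0.10801574370303188), np.float64(0.0027079000222233495))
```

```bash
python3 - <<'E'
from h import *
def fr(Q): v=Q[:,:2]-MID; return np.c_[v@D,v@T]
c0=np.array([.539,.080])
for n in("top","side"):
    z=np.load(f"{n}0.npz"); P=cloud(n,z["d"]); Q=P.reshape(-1,3)
    v=Q[:,:2]-c0; k=(np.abs(v@T)<.06)&(np.abs(v@D)<.06)&(Q[:,2]>.075)&(Q[:,2]<.125)
    f=fittin(Q[k],.186,c0); print(n,k.sum(),f, fr(f[0][None]))
    # board height and edges check
    k=(np.abs(v@T)<.05)&(v@D>.07)&(v@D<.2); print("board z",np.nanmedian(Q[k,2]))
    k=(np.abs(v@T)<.05)&(v@D>.25)&(v@D<.42); q=Q[k]; vd=(v@D)[k]
a=cv2.imread("pics/top0.png")[155:240,290:350];a=cv2.resize(a,None,fx=7,fy=7,interpolation=cv2.INTER_NEAREST)
b=cv2.imread("pics/side0.png")[205:270,265:365];b=cv2.resize(b,None,fx=7,fy=7,interpolation=cv2.INTER_NEAREST)
cv2.imwrite("pics/pa.png",a);cv2.imwrite("pics/pb.png",b)
E
```

```text
top 1398 (array([0.5379446 , 0.08047593]), np.float64(0.1861444126934319), np.float64(0.0010121621330696083), np.float64(0.1090804253376739), np.float64(0.0027683951357117664)) [[-0.19475437  0.00097726]]
board z 0.010977324533209543
side 812 (array([0.54010127, 0.07979383]), np.float64(0.1830909525979315), np.float64(0.0006561118102833602), np.float64(0.10908689968545855), np.float64(0.005605854745732844)) [[-0.1936852   0.00297059]]
board z 0.012071867056759333
```

View pics/pa.png

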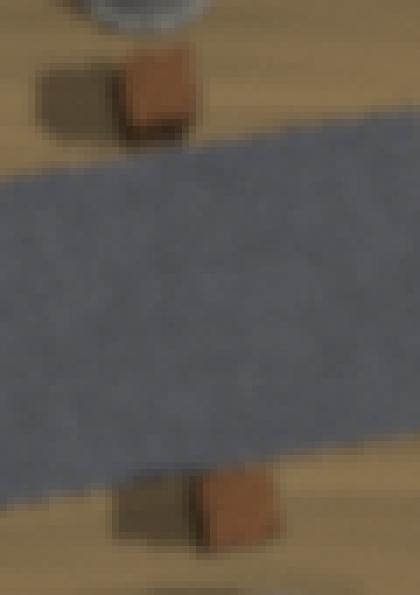

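View pics/pb.png

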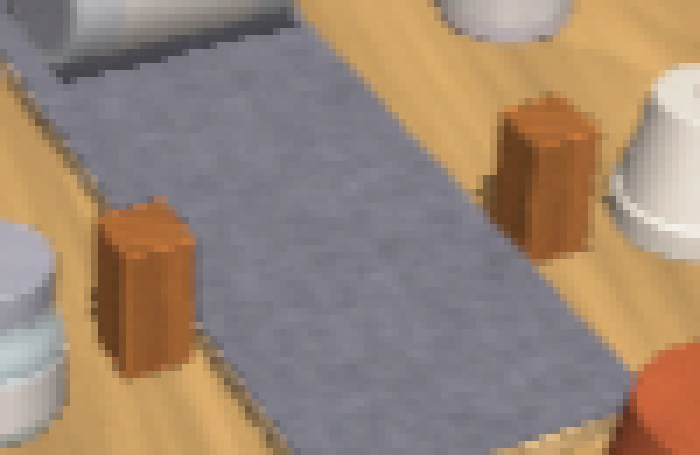

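```bash
python3 - <<'E'
from h import *
tp=np.array([[162,85],[239,509]])/7-.5+[290,155]
sd=np.array([[549.5,120],[145,228]])/7-.5+[265,205]
for n,uv in(("top",tp),("side",sd)):
    p=onz(n,uv,.06); m=p.mean(0)[:2]; print(n,np.round(p,4),"dist",np.linalg.norm(p[0]-p[1]),"yaw",np.arctan2(*(p[0]-p[1])[[1,0]]),"mid",m,"D,T",(m-MID)@D,(m-MID)@T)
# base of vertical edges in side view
e=np.array([[545,260],[130,376]])/7-.5+[265,205]; p=onz("side",e,0.); print("edge base mid",p.mean(0),(p.mean(0)[:2]-MID)@D)
e2=np.array([[550,148],[125,255]])/7-.5+[265,205]; p=onz("side",e2,.06); print("edge top mid",p,(p.mean(0)[:2]-MID)@D, [((q[:2]-MID)@D,(q[:2]-MID)@T) for q in p])
E
```

```text
top [[ 0.6625 -0.0978  0.06  ]
 [ 0.4876 -0.1292  0.06  ]] dist 0.17764560456799114 yaw 0.17733626712709719 mid [ 0.57507865 -0.11349701] D,T 0.002740073098880861 0.0015995180480844243
side [[ 0.6634 -0.0972  0.06  ]
 [ 0.4888 -0.1302  0.06  ]] dist 0.17768664791279132 yaw 0.18661994089991293 mid [ 0.57610286 -0.11370594] D,T 0.0031348075266965196 0.002567427560761374
edge base mid [ 5.70845451e-01 -1.27256108e-01  5.55111512e-17] 0.015479005150102048
edge top mid [[ 0.65670872 -0.11556658  0.06      ]
 [ 0.47761303 -0.14475088  0.06      ]] 0.017650171945141624 [(np.float64(0.019869737780426926), np.float64(0.08143889695889997)), (np.float64(0.015430606109856323), np.float64(-0.09996475345318766))]
```

Both views now agree on the pegs: 178 mm between centres, as it should be, with the midpoint at (0.5756, -0.1136). About 30 mm remains, so the last stroke ends flat on the top and lifts straight up.

```bash
sed -i 's/^MID=.*/MID=np.array([.5756,-.1136])/' h.py; cat >> h.py <<'E'
def tinfit(n,c,tag):
    im,d=arm.read_camera(n); cv2.imwrite(f"pics/{n}_{tag}.png",im[...,::-1]); np.savez(f"{n}_{tag}.npz",im=im,d=d)
    Q=cloud(n,d).reshape(-1,3); v=Q[:,:2]-c; k=(np.abs(v@T)<.06)&(np.abs(v@D)<.06)&(Q[:,2]>.075)&(Q[:,2]<.118)
    f=fittin(Q[k],.186,np.array(c)); v=MID-f[0]
    print(n,tag,np.round(f[0],4),"yaw %.3f dz %.4f L %.3f rms %.4f"%f[1:],"to go %.4f lat %.4f"%(v@D,v@T)); return f
E
python3 - <<'E'
from h import *
c=np.array([.5693,-.0843]); a=np.radians(20)
u=c-D*(R*np.sin(a)+W)
arm.move_straight(np.r_[u,ZT+.03],v=.2)
touch(c,a); c=partA(c,a); c=partB(c,.0125)
arm.dwell(.3)
p=arm.observe()["eef_pos"]; arm.move_straight(np.r_[p[:2],.15],v=.05); print(st())
tinfit("side",MID,"f1")
p=arm.observe()["eef_pos"]; arm.move_straight(np.r_[p[:2],.25],v=.2)
arm.reach(np.r_[MID-D*.2,.30],quat(1)); print(st())
tinfit("side",MID,"f2");tinfit("top",MID,"f2")
E
```

```text
touch False (25.53, array([ 0.5649, -0.0575,  0.1124]), array([0.95, 0.85, 1.78]))
A False (25.92, array([ 0.5672, -0.0698,  0.1143]), array([0.66, 1.17, 5.13]))
A False (26.3, array([ 0.5693, -0.0809,  0.1155]), array([0.03, 1.14, 6.66]))
A False (26.68, array([ 0.5716, -0.0927,  0.1161]), array([-0.37,  0.91,  9.02]))
B False (27.25, array([ 0.5762, -0.1174,  0.1162]), array([-0.41, -0.15,  8.51]))
(28.4, array([ 0.5759, -0.1169,  0.1498]), array([-0.61,  0.22,  0.14]))
side f1 [ 0.5771 -0.1146] yaw 0.184 dz 0.0007 L 0.109 rms 0.0056 to go -0.0013 lat -0.0013
(29.95, array([0.5386, 0.0807, 0.2991]), array([-1.07, -0.41,  0.03]))
side f2 [ 0.5768 -0.1146] yaw 0.182 dz 0.0007 L 0.109 rms 0.0059 to go -0.0012 lat -0.0010
top f2 [ 0.5747 -0.1143] yaw 0.182 dz 0.0008 L 0.109 rms 0.0026 to go -0.0005 lat 0.0010
```

View pics/top_f2.png

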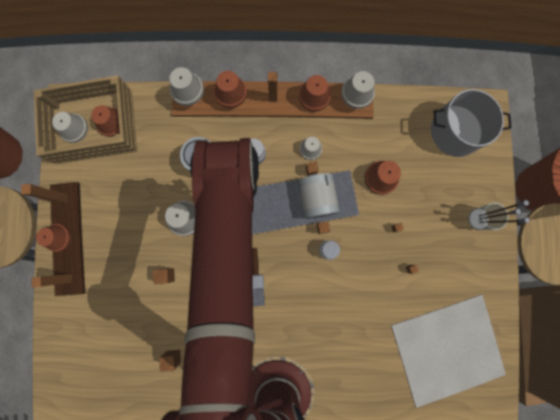

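View pics/side_f2.png

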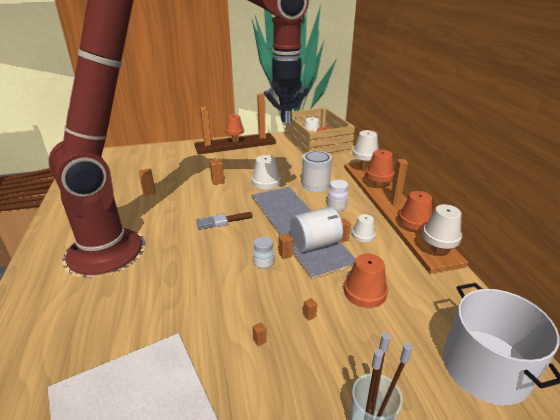

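The tin sits between the pegs, at about (320,195) in the top view and (316,230) in the side view. It is within about 1 mm in both views, and nothing else has moved. Handing in.

```bash
python3 - <<'E'
from h import *
arm.dwell(.3); print(st()); arm.finish_job()
E
```

```text
(30.35, array([0.5387, 0.0821, 0.2998]), array([0.38, 0.1 , 0.2 ]))
the job is handed in; nothing more can be done
```

I rolled the primer tin about 195 mm along the board to between the two middle-sized pegs and handed the job in at 30.4 s. I pushed on its top with the closed fingertips, at under 10 N, in four strokes that followed the rolling surface.

**Final position:** the tin was within about 1.3 mm of the peg midpoint along the board and 1 mm across it, in both the side and top views. Its axis was within about 5 mrad of the line between the pegs. Two side views 1.5 s apart agreed to 0.3 mm, so it was at rest.

**Rolling and surroundings:** in the first stroke the fingertip moved 38 mm and the tin 19.5 mm, as rolling without skidding should give, and later strokes stayed close to that. By eye, the pots, jars, brush and upright tin had not moved. The arm partly hid some of them in the last top view, but the side view showed them all.

**Checks that disagreed:**
- **Peg midpoint:** my first measurement, from colour masks, was about 3 mm off along the board. I corrected it from the pegs' top faces before the last stroke; both views then agreed and gave the expected 178 mm between peg centres.
- **Fingertip height:** contact came about 20 mm lower than the stated fingertip length implied. I used the height measured by touch instead.

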